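Hang two coated circuit boards on the drying rail at their colour clips

ROBOT

A 6-joint arm with a two-finger parallel gripper is mounted at the origin on a cart in front of the work surface, level with it; the furniture and walls round the work are solid. World frame = base frame: x ahead of the robot, y to its left, z up, the work surface at z = 0. Lengths are in m, angles in degrees, forces in N, time in s.
With the tool pointing down it reaches from about 0.35 to 0.875 m from the base axis. Payload 4.2 kg.
Tool frame: the origin (TCP) lies midway between the tips of the shut fingers; the grasp point (between the pads) lies 19 mm behind it; z points along the fingers, y is the line along which they close (so a half turn about z gives the same grasp; the last joint's range is limited). The gripper opens to 87 mm and grips with 3 to 60 N. Pads are 19 mm wide; open, the fingers measure 117 mm over their backs; the gripper's body (75 mm by 190 mm) begins 51 mm behind the grasp point.
Start: joints at [-60.241, 22.042, 0.453, 0, -68.411, -14.817], TCP at [0.161, -0.604, 0.223] pointing down, gripper open.
Joint ranges: [-179.83, 179.83], [-69.29, 118.12], [-61.27, 80.66], [-181.25, 117.63], [-171.15, -9.14], [-177.46, 177.46]. Speed limits (degrees/s): [159.86, 159.86, 180, 180, 180, 180].

INTERFACE

Orientations are given as a 3x3 rotation matrix whose columns are the frame's x, y, z axes.
In Python, from station import r, optics, finish_job gives the robot as it stands (r), with the cameras (optics) and the job as plain functions.
- The arm moves only by the tool pendant, called after "Call:" by a JSON object that holds its "api" and its "payload", one argument or row to a line. Schema: {"type":"object","properties":{"ticks":{"type":"string"},"only":{"type":"string"},"quiet":{"type":"boolean"},"lines":{"type":"string"}},"required":["ticks"],"additionalProperties":false}. ticks is a string of 1 to 8 rows, parted by a bar, with the numbers parted by spaces; each row has 7 numbers: the opening from 0.0 (shut) to 1.0 (fully open), then dx, dy, dz in normalised numbers (1 is 1 m), then a rotation vector rx, ry, rz in shares of 120 degrees (1.0 is 120 degrees); each row is the pose to reach, as a shift and turn from the pose commanded when the call began, along the tool's axes at that moment; what a row does not reach only later rows make up. A row lasts 1/10 s, in which the tool goes at most 0.05 m and 8.59 degrees, less where a joint would pass 70% of its speed; a pose out of reach is approached as far as the arm can. The fingers move at their own pace and stop on an object; the grip force is fixed at half the most. Time passes only in rows, so rows that do not move let the fingers close. The tool returns the time, the measured TCP pose, the force, the opening and the grip force at its end. only (a regular expression) keeps the lines of the reply that match it, lines (a string "A,B") keeps lines A to B, and quiet returns only ok. No shift or turn number may pass 1 either way. Input that does not fit is refused with a message, and nothing moves.
- r.sense(): the state, without advancing time (a new reading comes with each control period).
- optics.capture(name): name is "side" or "top"; returns a dict with "pixels" (480x640x3 uint8, red, green, blue), "z_map" (480x640 float32, m along the optical axis (not along the pixel's ray), 0 where there is no reading), "K" (3x3 intrinsics, pixels), "world_from_camera" (4x4, takes a point from camera to world coordinates). Camera axes: x right, y up, looking along -z (the intrinsics and any distortion apply to the point x, -y, -z); pixel columns grow to the right and rows downward; lengths in m; the calibration is good to about 2 mm. A picture is of the moment at which its call begins.
- finish_job(): hands the job in; it is judged then, once.
The state is a dict: "time_s": time; "joints": joint angles; "joint_velocities": joint speeds; "effort": joint torques, N m; "tcp_pos": TCP position; "ee_rot": TCP orientation; "wrist_force": force on the tool from outside, world axes, zero at the start; "moment": the same for the moment, N m; "gripper_width": opening from 0.0 (shut) to 1.0 (fully open); "gripper_force": force on a finger pad.
Only numpy, scipy, OpenCV 4.12 (cv2) and the standard library are available. Lean on these libraries where they do the work, as an engineer would, in place of code of your own. Each camera call takes 0.05 s, during which the arm holds its last target. There are 200 camera calls.

TASK

Two circuit boards have just been coated: take the hangers with the red and the blue handle out of the rack, hook each onto the drying rail in the open stretch at its front end and slide it along under the keeper bar until its hook is right below the clip of its own colour, then let both hang free. The coating is wet, so hold them by their handles only, and let no board be touched or knock against another board. Leave the white one in its slot, the yellow one where it is drying, and the other things on the bench where they are.

Things in the scene. Friction and masses are not known exactly. Their poses are not given: they have to be found in the camera images.
- red_hanger: Hanger with red handle, about 82 x 12 x 118 mm, 0.08 to 0.11 kg: bent steel strip hook, cross bar, wet green board below. Origin: underside of the hook's bend, where it rests on the rail. x through its thin direction (along the rail once hung), y in the board's plane towards the handle, z up. Cross bar 8 mm thick, from y = -34 to +46 mm, top 42 mm below the origin. Hangs plumb.
- red_handle (a point): Centre of the red handle, a block 10 (x) x 24 (y) x 26 (z) mm; 44 mm to +y and 6 mm above the red hanger's origin, axes as the hanger's. Grip it across its 10 mm. Below it an 8 mm stem runs down to the cross bar. Neighbouring handles in the rack leave 36 mm free on either side.
- red_mouth (a point): Middle of the open mouth of the red hanger's hook, through which the rail enters, moving to the hanger's +y; 14 mm to -y and 31 mm below its origin. The mouth is 22 mm high, between the lip (ends 20 mm below the origin, flared to y = -16 mm) and the cross bar. Hook: 12 mm wide in x, strip 3 mm thick, 18 mm wide inside, shank at y = +9 to +12 mm.
- blue_hanger: Hanger with blue handle and a wet green board; shape, sizes, mass, origin and axes as red_hanger.
- blue_handle (a point): Centre of the blue handle; as red_handle.
- blue_mouth (a point): Mouth of the blue hanger's hook; as red_mouth.
- red_board: The red hanger's green circuit board, 3 x 56 x 50 mm (x, y, z), wet with coating, fixed in its hanger. Origin: its centre, 6 mm to -y and 73 mm below the hanger's origin.
- blue_board: The blue hanger's wet green circuit board; as red_board.
- white_hanger: Hanger with white handle, same shape; it stays in the rack.
- white_board: The white hanger's circuit board; as red_board.
- yellow_hanger: Hanger with yellow handle, same shape; it already hangs near the rear end of the rail, 120 to 127 mm behind the stand's origin, at least 65 mm behind the farther clip.
- yellow_board: The yellow hanger's circuit board; as red_board.
- drying_stand: Fixed stand near the bench's right edge: grey base 325 x 100 mm, drip tray (rim 23 mm high), posts at x = -150 and +150 mm, and a steel rail rod 10 mm thick along its x axis, its top 135 mm above the bench. x runs to the rear, y to the left, origin at bench level under the rail's middle. Hangers hang with their handles to +y.
- load_gap (a point): Point on top of the rail in the middle of the open front stretch where hooks go on, x = -112 mm on the stand (axes as the stand's). The gap reaches from the front post (its face 32 mm before this point) to the keeper's turned-up nose (28 mm behind it).
- keeper_nose (a point): Front end of the straight steel keeper bar, on its underside, x = -70 mm on the stand. The bar is 10 mm wide, 4 mm thick, from here to the rear post, right above the rail with its underside 12 mm over the rail's top: hooks slide under it but cannot go on or off there. A turned-up nose reaches 14 mm further forward.
- red_clip: Red plastic clip, 16 (along the rail) x 16 x 17 mm with a small upright fin, fixed on the keeper bar: the red hanger's place. Origin: under its middle, on the keeper's upper face, 16 mm above the rail's top; axes as the stand's. Either clip may be the farther one; they are at least 60 mm apart.
- blue_clip: Blue plastic clip of the same kind: the blue hanger's place. Origin and axes as red_clip.
- board_rack: Fixed black rack, 140 (x) x 72 (y) x 44 (z) mm, three slots 46 mm apart along x (-46, 0, +46 mm), one hanger in each, in any order. Boards stand 38 mm deep between ribs 5 mm apart, 6 mm above the bench; handles to the rack's +y, hook origins 104 mm above the bench. Origin: bench level, middle; x roughly away from the robot.
- ipa_bottle: Light blue squeeze bottle, 42 x 42 x 126 mm, standing behind the rack. Origin: centre of its underside.
- tweezers: Steel tweezers lying in front of the rack, 15 x 116 x 8 mm. Origin: centre of the underside.
- kapton_roll: Amber tape roll lying flat, 60 x 60 x 12 mm, front left of the rack. Origin: centre of the underside.
- usb_stick: Blue memory stick lying flat, 17 x 54 x 8 mm, behind the rack. Origin: centre of the underside.
- dropper_bottle: Brown dropper bottle, 33 x 34 x 102 mm, standing behind the stand. Origin: centre of the underside.

How it is judged (in metres and radians):
On the way, in this order (a step that is already met when the one before it is completed fails the run):
1. the red or the blue hanger's hook is over the rail in the open front stretch (((x of red_hanger in the frame of drying_stand between -0.144 and -0.078 m and y of red_hanger in the frame of drying_stand between -0.01 and 0.01 m and z of red_hanger in the frame of drying_stand between 0.13 and 0.15 m) or (x of blue_hanger in the frame of drying_stand between -0.144 and -0.078 m and y of blue_hanger in the frame of drying_stand between -0.01 and 0.01 m and z of blue_hanger in the frame of drying_stand between 0.13 and 0.15 m))), for 0.1 s.
2. that hanger has been slid on under the keeper bar and the other one's hook is over the rail in the open front stretch ((((x of red_hanger in the frame of drying_stand between -0.078 and 0.11 m and y of red_hanger in the frame of drying_stand between -0.01 and 0.01 m and z of red_hanger in the frame of drying_stand between 0.13 and 0.147 m) and (x of blue_hanger in the frame of drying_stand between -0.144 and -0.078 m and y of blue_hanger in the frame of drying_stand between -0.01 and 0.01 m and z of blue_hanger in the frame of drying_stand between 0.13 and 0.15 m)) or ((x of blue_hanger in the frame of drying_stand between -0.078 and 0.11 m and y of blue_hanger in the frame of drying_stand between -0.01 and 0.01 m and z of blue_hanger in the frame of drying_stand between 0.13 and 0.147 m) and (x of red_hanger in the frame of drying_stand between -0.144 and -0.078 m and y of red_hanger in the frame of drying_stand between -0.01 and 0.01 m and z of red_hanger in the frame of drying_stand between 0.13 and 0.15 m)))), for 0.1 s.
At the end, for the whole second after the job is handed in: Red and blue hangers rest with their hooks on the rail, released, still and upright (tilt under 0.2 rad), each hook within 8 mm of its own clip along the rail; the white hanger is in its slot and the yellow one in its place (within 20 mm), the other things within 30 mm (x of red_hanger in the frame of red_clip between -0.008 and 0.008 m and y of red_hanger in the frame of drying_stand between -0.006 and 0.006 m and z of red_hanger in the frame of drying_stand between 0.131 and 0.139 m and angle between each of red_hanger, blue_hanger, white_hanger's own z axis and vertical below 0.2 rad and angle between the x axis of each of red_hanger, blue_hanger and the x axis of drying_stand, either way round below 0.35 rad and contact force between each of red_hanger, blue_hanger and drying_stand above 0.2 N and linear speed of each of red_hanger, blue_hanger below 0.03 m/s and x of blue_hanger in the frame of blue_clip between -0.008 and 0.008 m and y of blue_hanger in the frame of drying_stand between -0.006 and 0.006 m and z of blue_hanger in the frame of drying_stand between 0.131 and 0.139 m and distance of each of white_hanger, yellow_hanger from where it was at the start of the episode below 0.02 m and distance of each of ipa_bottle, tweezers, kapton_roll, usb_stick, dropper_bottle from where it was at the start of the episode below 0.03 m); the robot touches nothing.
It fails at once if the gripper or arm touches a circuit board (contact force between any of red_board, blue_board, white_board, yellow_board and the fingers above 0.3 N or contact force between any of red_board, blue_board, white_board, yellow_board and the arm above 0.3 N).
It fails at once if a wet board knocks against another board (contact force between red_board and blue_board above 0.3 N or contact force between any of red_board, blue_board and white_board above 0.3 N or contact force between any of red_board, blue_board and yellow_board above 0.3 N).
It fails at once if the white or the yellow hanger is moved by more than 25 mm (distance of any of white_hanger, yellow_hanger from where it was at the start of the episode above 0.025 m).
It fails at once if another thing on the bench is pushed by more than 30 mm (distance of any of ipa_bottle, tweezers, kapton_roll, usb_stick, dropper_bottle from where it was at the start of the episode above 0.03 m).
It also fails if it takes over 69 s, if anything falls off the work surface, if the arm or the gripper's body presses on something with over 40 N, if the wrist force passes 120 N, or if a joint passes its speed limit or range.

## Working session

There is one attempt and no reset: what is moved stays moved. The work goes in short steps, Python scripts to look and compute and a tool call to move; the robot and the scene stay as the last step left them, time stands still between calls to the robot, and variables do not carry over. Pictures are saved under pics/ and viewed, at most 10 in all, crops included, and the job is handed in when it is done.

```bash
ls; mkdir -p pics; python3 - <<'E'
from station import r, optics, finish_job
import cv2,numpy as np,pickle
s=r.sense();print(s)
for n in("side","top"):
    c=optics.capture(n);pickle.dump(c,open(f"pics/{n}0.pkl","wb"));cv2.imwrite(f"pics/{n}0.png",c["pixels"][:,:,::-1])
    print(n,c["K"],c["world_from_camera"])
E
```

```text
pics
station.py
{'time_s': 0.0, 'joints': array([-6.02429919e+01,  2.20906881e+01,  3.79101133e-01, -2.88116604e-02,
       -6.84116197e+01, -1.48181046e+01]), 'joint_velocities': array([ 0.03322944, -0.01161349, -0.1118265 , -0.07090994,  0.10161024,
        0.00928573]), 'effort': array([ 4.40097419e-04, -3.90666890e+01,  1.87408304e+01,  4.22004372e+00,
        1.09812029e-02, -2.02791034e-04]), 'tcp_pos': array([ 0.16099214, -0.60327707,  0.22145621]), 'ee_rot': array([[-9.66249041e-01, -2.57608914e-01, -6.61323800e-04],
       [-2.57609745e-01,  9.66246767e-01,  2.09884372e-03],
       [ 9.83211314e-05,  2.19836919e-03, -9.99997579e-01]]), 'wrist_force': array([-0.15413009, -0.51719331, -0.45935885]), 'moment': array([-0.01205392, -0.00186297, -0.01259167]), 'gripper_force': 0.0, 'gripper_width': 0.9985735480511264}
side [[500.43680569   0.         312.77821082]
 [  0.         500.43680569 242.18901979]
 [  0.           0.           1.        ]] [[-0.94057085  0.19786163 -0.27600228  0.31456035]
 [-0.33959537 -0.54510797  0.76650654  0.47942618]
 [ 0.00121119  0.8146828   0.57990556  0.60558126]
 [ 0.          0.          0.          1.        ]]
top [[529.99306771   0.         319.40809386]
 [  0.         529.99306771 234.61074659]
 [  0.           0.           1.        ]] [[-0.02944682  0.99613083 -0.08280249  0.46753602]
 [-0.99934502 -0.03108225 -0.01853151 -0.16187613]
 [-0.02103349  0.08220256  0.99639366  1.12318107]
 [ 0.          0.          0.          1.        ]]
```

View pics/side0.png

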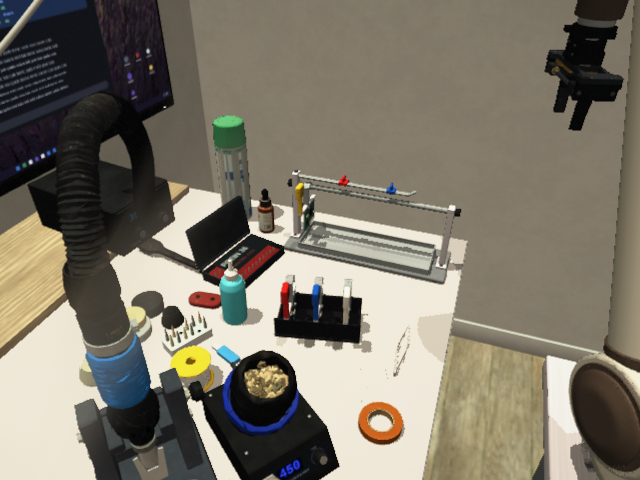

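View pics/top0.png

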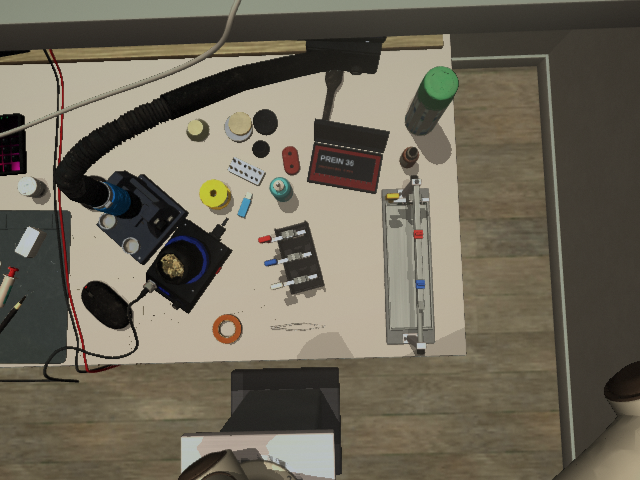

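The side view shows red (287,300), blue (317,300) and white (347,300) handles in the rack, with the red clip at (344,181) and the blue clip at (391,188). In the top view the red, blue and white handles are at (265,240), (271,262) and (277,286). The red clip is at (419,234), the blue clip at (420,284), and the rail's front end at the bottom, about (420,345). Red goes to the farther clip, so it goes first.

```bash
cat > h.py <<'E'
import numpy as np,cv2,pickle
def cloud(c):
    K=c["K"];T=c["world_from_camera"];d=c["z_map"];v,u=np.mgrid[:480,:640]
    P=np.stack([(u-K[0,2])/K[0,0]*d,-(v-K[1,2])/K[1,1]*d,-d],-1)
    return P@T[:3,:3].T+T[:3,3]
def ray(c,u,v,z):
    K=c["K"];T=c["world_from_camera"]
    q=T[:3,:3]@np.array([(u-K[0,2])/K[0,0],-(v-K[1,2])/K[1,1],-1]);o=T[:3,3]
    return o+q*(z-o[2])/q[2]
def tri(c1,p1,c2,p2):
    A=np.zeros((3,3));b=np.zeros(3)
    for c,(u,v) in((c1,p1),(c2,p2)):
        K=c["K"];T=c["world_from_camera"]
        q=T[:3,:3]@np.array([(u-K[0,2])/K[0,0],-(v-K[1,2])/K[1,1],-1]);q/=np.linalg.norm(q)
        M=np.eye(3)-np.outer(q,q);A+=M;b+=M@T[:3,3]
    return np.linalg.solve(A,b)
def blobs(c,name,amin=12):
    hsv=cv2.cvtColor(c["pixels"],cv2.COLOR_RGB2HSV);H,S,V=[hsv[...,i].astype(int) for i in range(3)]
    m={"red":((H<6)|(H>174))&(S>180)&(V>110),"blue":(H>104)&(H<125)&(S>150)&(V>90),"yellow":(H>20)&(H<28)&(S>180)&(V>120)}[name]
    n,l,st,ce=cv2.connectedComponentsWithStats(m.astype(np.uint8))
    P=cloud(c);out=[]
    for i in range(1,n):
        if st[i,4]>=amin:
            q=P[l==i];out.append((ce[i],st[i],np.median(q,0),q.min(0),q.max(0)))
    return out
E
python3 - <<'E'
from h import *
np.set_printoptions(precision=4,suppress=True)
for n in("top","side"):
    c=pickle.load(open(f"pics/{n}0.pkl","rb"))
    for k in("red","blue","yellow"):
        for b in blobs(c,k): 
            if b[2][1]<0.05: print(n,k,b[0],b[1],b[2],b[3],b[4])
c=pickle.load(open("pics/top0.pkl","rb"));P=cloud(c)
# rail/keeper points
reg=P[170:360,375:450]
m=(reg[...,2]>.125)&(reg[...,2]<.19)
for lo,hi in((.125,.145),(.145,.16)):
    q=reg[(reg[...,2]>lo)&(reg[...,2]<hi)]
    print(lo,len(q),q.min(0),q.max(0),np.polyfit(q[:,0],q[:,1],1))
im=c["pixels"][:,:,::-1]
cv2.imwrite("pics/crop0.png",np.hstack([cv2.resize(im[215:305,250:340],(400,400),interpolation=cv2.INTER_CUBIC),cv2.resize(im[170:360,375:450],(235,400),interpolation=cv2.INTER_CUBIC)]))
E
```

```text
top red [417.4762 232.2381] [414 231   8   4  21] [ 0.547  -0.3225  0.1567] [ 0.5426 -0.3296  0.1529] [ 0.5494 -0.317   0.1666]
top red [264.0435 238.6739] [259 236  11   6  46] [ 0.5457 -0.0382  0.1234] [ 0.4675 -0.1619  0.1192] [ 0.5511 -0.0282  1.1232]
top blue [269.9474 262.1579] [265 260  11   6  38] [ 0.5014 -0.0483  0.1246] [ 0.4963 -0.0582  0.1202] [ 0.5053 -0.0385  0.1276]
top blue [420.0385 282.3077] [416 281   8   4  26] [ 0.4561 -0.3238  0.1571] [ 0.4526 -0.3292  0.1535] [ 0.4582 -0.3163  0.1676]
top blue [420.  286.5] [417 286   7   2  14] [ 0.4481 -0.3235  0.1551] [ 0.4469 -0.329   0.151 ] [ 0.4491 -0.3175  0.1585]
side red [343.2407 180.8704] [339 175  10  11  54] [ 0.5425 -0.3206  0.154 ] [ 0.5352 -0.3332  0.1492] [ 0.5515 -0.3156  0.1648]
side red [256.5415 261.2708] [238 246  41  33 325] [ 0.6797 -0.2107  0.0098] [ 0.3146 -0.267   0.0069] [0.6999 0.4794 0.6056]
side red [217.2286 272.2714] [210 267  14  12  70] [ 0.7339 -0.1545  0.0094] [ 0.3146 -0.1693  0.0078] [0.7486 0.4794 0.6056]
side red [284.1474 291.3263] [281 283   8  21  95] [ 0.544  -0.0304  0.1206] [ 0.5
[... 527 characters left out ...]
6 0.0163 0.3122]
side blue [390.8542 188.875 ] [387 183   9  10  48] [ 0.4522 -0.3197  0.1544] [ 0.4449 -0.3304  0.1504] [ 0.4587 -0.3141  0.1641]
side blue [315.6462 290.0923] [312 285   8  12  65] [ 0.4999 -0.0472  0.1216] [ 0.4945 -0.083   0.099 ] [ 0.5067 -0.0373  0.124 ]
side yellow [298.0638 190.617 ] [296 183   7  16  47] [ 0.6145 -0.2706  0.1495] [ 0.6105 -0.2919  0.1317] [ 0.6186 -0.267   0.1543]
side yellow [299.0909 207.7273] [298 201   3  13  22] [ 0.6162 -0.28    0.1055] [ 0.6131 -0.2826  0.0923] [ 0.6185 -0.2772  0.12  ]
0.125 562 [ 0.3262 -0.3369  0.1255] [ 0.6567 -0.2686  0.145 ] [ 0.0195 -0.3292]
0.145 848 [ 0.4077 -0.3345  0.1456] [ 0.6456 -0.2688  0.16  ] [ 0.0569 -0.3505]
```

View pics/crop0.png

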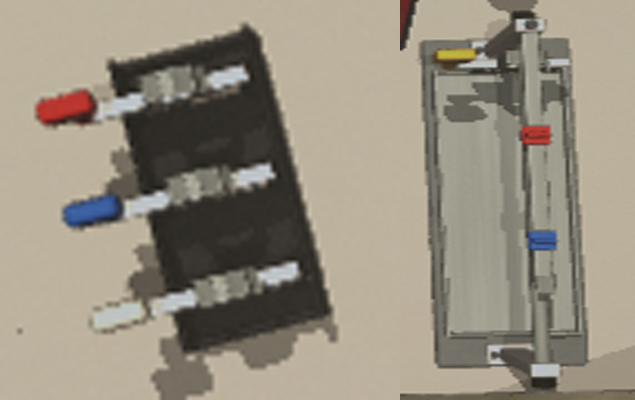

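The crop shows the rack turned about 13°, with the handles on its left. The stand is turned only slightly, and the clips sit on the keeper. Next I fit the frames.

```bash
python3 - <<'E'
from h import *
np.set_printoptions(precision=4,suppress=True)
for n in("top","side"):
    c=pickle.load(open(f"pics/{n}0.pkl","rb"));P=cloud(c);Z=P[...,2]
    near=(abs(P[...,1]+.323)<.016)&(P[...,0]>.33)&(P[...,0]<.66)
    print(n)
    k=near&(Z>.146)&(Z<.157)&(P[...,0]>.42)&(P[...,0]<.6);q=P[k];f=np.polyfit(q[:,0],q[:,1],1)
    for _ in range(5):
        q=q[abs(q[:,1]-np.polyval(f,q[:,0]))<.006];f=np.polyfit(q[:,0],q[:,1],1)
    print("keeper",len(q),f,np.median(q[:,2]),"y at .36,.62",np.polyval(f,[.36,.62]))
    k=near&(Z>.125)&(Z<.138)&(P[...,0]>.345)&(P[...,0]<.405);q=P[k];print("rail gap",len(q),q.mean(0),np.polyfit(q[:,0],q[:,1],1))
    # profile along x of max z
    for x in np.arange(.31,.66,.01):
        k=near&(abs(P[...,0]-x)<.005)&(Z>.1)&(Z<.3);q=P[k]
        if len(q): 
            t=q[q[:,2]>q[:,2].max()-.006];print(f"{x:.2f} {len(q)} zmax {q[:,2].max():.3f} y {t[:,1].mean():.4f} [{t[:,1].min():.4f} {t[:,1].max():.4f}]")
    # base edges
    k=(Z>.004)&(Z<.03)&(P[...,0]>.28)&(P[...,0]<.7)&(P[...,1]<-.22)&(P[...,1]>-.42)
    if n=="top":
        l=cv2.connectedComponents(k.astype(np.uint8))[1];i=np.bincount(l[l>0]).argmax();q=P[l==i][:,:2].astype(np.float32)
        print(cv2.minAreaRect(q))
    for x in(.55,.505,.46):
        k=(Z>.112)&(Z<.135)&(P[...,1]>-.075)&(P[...,1]<-.015)&(abs(P[...,0]-x-.0)<.018);q=P[k];print("handle",len(q),cv2.minAreaRect(q[:,:2].astype(np.float32)),np.median(q,0))
E
```

```text
top
keeper 520 [-0.0051 -0.3213] 0.15154130387284515 y at .36,.62 [-0.3231 -0.3245]
rail gap 177 [ 0.375  -0.3226  0.1339] [-0.0103 -0.3187]
0.33 23 zmax 0.140 y -0.3230 [-0.3285 -0.3160]
0.34 66 zmax 0.144 y -0.3222 [-0.3303 -0.3135]
0.35 47 zmax 0.143 y -0.3218 [-0.3307 -0.3143]
0.36 30 zmax 0.138 y -0.3223 [-0.3266 -0.3188]
0.37 29 zmax 0.138 y -0.3231 [-0.3270 -0.3176]
0.38 36 zmax 0.138 y -0.3231 [-0.3277 -0.3183]
0.39 26 zmax 0.139 y -0.3228 [-0.3261 -0.3189]
0.40 30 zmax 0.138 y -0.3229 [-0.3266 -0.3190]
0.41 37 zmax 0.161 y -0.3233 [-0.3281 -0.3188]
0.42 41 zmax 0.155 y -0.3227 [-0.3279 -0.3184]
0.43 43 zmax 0.154 y -0.3235 [-0.3288 -0.3190]
0.44 35 zmax 0.154 y -0.3235 [-0.3274 -0.3195]
0.45 54 zmax 0.168 y -0.3239 [-0.3292 -0.3187]
0.46 41 zmax 0.161 y -0.3222 [-0.3300 -0.3163]
0.47 48 zmax 0.155 y -0.3238 [-0.3286 -0.3193]
0.48 35 zmax 0.155 y -0.3236 [-0.3272 -0.3196]
0.49 40 zmax 0.154 y -0.3237 [-0.3278 -0.3190]
0.50 37 zmax 0.156 y -0.3240 [-0.3279 -0.3187]
0.51 39 zmax 0.157 y -0.3234 [-0.3281 -0.3192]
0.52 40 zmax 0.155 y -0.3241 [-0.3290 -0.3194]
0.53 41 zmax 0.154 
[... 2574 characters left out ...]
0.3233 [-0.3312 -0.3186]
0.61 96 zmax 0.152 y -0.3225 [-0.3292 -0.3185]
0.62 78 zmax 0.152 y -0.3231 [-0.3303 -0.3189]
0.63 37 zmax 0.154 y -0.3236 [-0.3310 -0.3187]
0.64 125 zmax 0.159 y -0.3229 [-0.3320 -0.3150]
0.65 37 zmax 0.144 y -0.3192 [-0.3194 -0.3190]
handle 106 ((0.5455479621887207, -0.03856434300541878), (0.010645230300724506, 0.026669645681977272), 11.706297874450684) [ 0.5441 -0.0335  0.1208]
handle 102 ((0.500310480594635, -0.04695767164230347), (0.010490281507372856, 0.02397075667977333), 11.516705513000488) [ 0.4992 -0.0442  0.1209]
handle 104 ((0.45554739236831665, -0.058307260274887085), (0.010427117347717285, 0.02382923848927021), 15.696084022521973) [ 0.455 -0.053  0.121]
```

```bash
cat > goal.py <<'E'
# usage: goal.py x y z yaw(deg, of tool y axis) : delta from the measured pose, in the tool's axes
import sys,numpy as np
from scipy.spatial.transform import Rotation as Q
from station import r, optics, finish_job
np.set_printoptions(precision=4,suppress=True)
x,y,z,a=map(float,sys.argv[1:5]);s=r.sense();R=s["ee_rot"];a=np.radians(a)
Y=np.array([np.cos(a),np.sin(a),0]);Z=np.array([0,0,-1.]);G=np.stack([np.cross(Y,Z),Y,Z],1)
print(s["time_s"],"at",s["tcp_pos"],"yaw",np.degrees(np.arctan2(R[1,1],R[0,1])),"d",R.T@(np.array([x,y,z])-s["tcp_pos"]),"rot",np.degrees(Q.from_matrix(R.T@G).as_rotvec()))
E
python3 goal.py 0.546 -0.0383 0.21 192.9; python3 - <<'E'
from h import *
np.set_printoptions(precision=4,suppress=True)
c=pickle.load(open("pics/top0.pkl","rb"));P=cloud(c);q=P[60:150,400:465].reshape(-1,3);q=q[q[:,2]>.12];print("can",q.min(0),q.max(0))
q=P.reshape(-1,3);q=q[(q[:,0]>.2)&(q[:,0]<.75)&(abs(q[:,1]+.2)<.3)&(q[:,2]>.17)&(q[:,2]<.9)];print("tall",len(q),q.min(0) if len(q) else 0,q.max(0) if len(q) else 0)
E
```

```text
0.1 at [ 0.161  -0.6033  0.2216] yaw 104.93387480243679 d [-0.5176  0.4467  0.0124] rot [  0.0973   0.0823 -87.9661]
can [ 0.4675 -0.3944  0.1203] [ 0.8313 -0.1619  1.1232]
tall 32049 [ 0.2591 -0.4999  0.3535] [0.7499 0.1    0.7017]
```

```bash
python3 - <<'E'
from h import *
np.set_printoptions(precision=3,suppress=True)
for n in("top","side"):
    c=pickle.load(open(f"pics/{n}0.pkl","rb"));P=cloud(c);X,Y,Z=P[...,0],P[...,1],P[...,2]
    k=(c["z_map"]>0)&(X>.2)&(X<.75)&(abs(Y+.2)<.3)&(Z>.17)&(Z<.9)
    v,u=np.nonzero(k);print(n,len(u));
    if len(u): print(u.min(),u.max(),v.min(),v.max(),P[k].min(0),P[k].max(0))
    k=(c["z_map"]>0)&(X>.66)&(X<.9)&(Y<-.3)&(Y>-.45)&(Z>.1)
    print("can",P[k].min(0),P[k].max(0))
E
```

```text
top 32049
15 639 0 479 [ 0.259 -0.5    0.353] [0.75  0.1   0.702]
can [ 0.69 -0.45  0.1 ] [ 0.831 -0.3    0.696]
side 1607
81 639 0 127 [ 0.2   -0.079  0.349] [0.75  0.1   0.525]
can [ 0.767 -0.391  0.1  ] [ 0.83  -0.328  0.225]
```

Units first: turns go in shares of 120 degrees. So -64 degrees / 120 = -0.5333.

Call:
{"api": "pendant", "payload": {
  "ticks": "0.42 -0.05 0.04 -0.05 0 0 -0.0667 | 0.42 -0.1 0.08 -0.05 0 0 -0.1333 | 0.42 -0.15 0.13 -0.05 0 0 -0.2 | 0.42 -0.2 0.17 -0.05 0 0 -0.2667 | 0.42 -0.24 0.21 -0.05 0 0 -0.3333 | 0.42 -0.28 0.24 -0.05 0 0 -0.4 | 0.42 -0.32 0.27 -0.05 0 0 -0.4667 | 0.42 -0.35 0.3 -0.05 0 0 -0.5333"
}}

```text
time_s: 0.9
tcp_pos: [0.3818, -0.2824, 0.2721]
ee_rot: [[-0.186, -0.983, 0.0], [-0.983, 0.186, 0.0], [-0.0, -0.0, -1.0]]
wrist_force: [1.0, -0.4, -0.0]
gripper_width: 0.433
gripper_force: 0.0
```

```bash
python3 goal.py 0.546 -0.0383 0.21 192.9
```

```text
0.9 at [ 0.3818 -0.2824  0.2721] yaw 169.2676786920604 d [-0.2704 -0.1159  0.0621] rot [ -0.0039   0.0075 -23.6323]
```

To row units: -23.6 degrees / 120 = -0.1967.

Call:
{"api": "pendant", "payload": {
  "ticks": "0.42 -0.045 -0.02 0.01 0 0 -0.0333 | 0.42 -0.09 -0.04 0.02 0 0 -0.0667 | 0.42 -0.135 -0.06 0.03 0 0 -0.1 | 0.42 -0.18 -0.08 0.04 0 0 -0.1333 | 0.42 -0.225 -0.1 0.05 0 0 -0.1667 | 0.42 -0.2704 -0.1159 0.062 0 0 -0.1967 | 0.42 -0.2704 -0.1159 0.062 0 0 -0.1967 | 0.42 -0.2704 -0.1159 0.062 0 0 -0.1967"
}}

```text
time_s: 1.7
tcp_pos: [0.5466, -0.0402, 0.209]
ee_rot: [[0.219, -0.976, -0.003], [-0.976, -0.219, -0.0], [-0.0, 0.003, -1.0]]
wrist_force: [-0.9, -0.6, -0.1]
gripper_width: 0.42
gripper_force: 0.0
```

```bash
python3 goal.py 0.546 -0.0383 0.091 192.9
```

```text
1.7 at [ 0.5466 -0.0402  0.209 ] yaw -167.36041999751868 d [-0.002  -0.0002  0.118 ] rot [ 0.1505  0.0077 -0.2604]
```

Call:
{"api": "pendant", "payload": {
  "ticks": "0.42 0 0 0.03 0 0 0 | 0.42 0 0 0.06 0 0 0 | 0.42 0 0 0.08 0 0 0 | 0.42 0 0 0.08 0 0 0"
}}

```text
time_s: 2.1
tcp_pos: [0.544, -0.0427, 0.1278]
ee_rot: [[0.214, -0.977, -0.006], [-0.977, -0.214, -0.001], [-0.001, 0.006, -1.0]]
wrist_force: [-0.8, -0.6, -0.2]
gripper_width: 0.421
gripper_force: 0.0
```

```bash
python3 goal.py 0.546 -0.0383 0.091 192.9
```

```text
2.1 at [ 0.544  -0.0427  0.1278] yaw -167.61359637790747 d [-0.0039 -0.0032  0.0368] rot [ 0.368   0.0403 -0.5137]
```

Call:
{"api": "pendant", "payload": {
  "ticks": "0.42 0 0 0 0 0 0 | 0.42 0 0 0 0 0 0 | 0.42 0 0 0 0 0 0"
}}

```text
time_s: 2.4
tcp_pos: [0.5476, -0.0413, 0.1318]
ee_rot: [[0.217, -0.976, 0.003], [-0.976, -0.217, 0.0], [0.0, -0.003, -1.0]]
wrist_force: [-0.1, -0.4, -0.3]
gripper_width: 0.417
gripper_force: 0.0
```

```bash
python3 goal.py 0.546 -0.0383 0.091 192.9; python3 -c "
from station import r, optics, finish_job;print(r.sense()['joints'],r.sense()['joint_velocities'])"
```

```text
2.4 at [ 0.5476 -0.0413  0.1318] yaw -167.4759046841296 d [-0.0033  0.001   0.0408] rot [-0.1765 -0.0115 -0.3759]
[ 1.26104802e+01  1.94792056e+01 -1.77125721e+01  1.40866154e-02
 -5.26317322e+01 -9.49341062e-02] [ 0.12432442  0.27107424 -0.38760813 -0.10101449  0.23931715 -0.0470338 ]
```

To row units: -0.3 degrees / 120 = -0.0025.

Call:
{"api": "pendant", "payload": {
  "ticks": "0.42 -0.003 0.001 0 0 0 -0.0025 | 0.42 -0.003 0.001 0.02 0 0 -0.0025 | 0.42 -0.003 0.001 0.04 0 0 -0.0025 | 0.42 -0.003 0.001 0.041 0 0 -0.0025 | 0.42 -0.003 0.001 0.041 0 0 -0.0025 | 0.42 -0.003 0.001 0.041 0 0 -0.0025"
}}

```text
time_s: 3.0
tcp_pos: [0.5461, -0.0383, 0.0904]
ee_rot: [[0.223, -0.975, 0.002], [-0.975, -0.223, 0.0], [0.0, -0.002, -1.0]]
wrist_force: [0.6, -0.4, -0.3]
gripper_width: 0.418
gripper_force: 0.0
```

```bash
python3 goal.py 0.546 -0.0383 0.091 192.9;python3 - <<'E'
from h import *
from station import r, optics, finish_job
c=optics.capture("side");cv2.imwrite("pics/side1.png",cv2.resize(c["pixels"][190:370,220:420,::-1],(800,600) if 0 else (660,594),interpolation=cv2.INTER_CUBIC))
E
```

```text
3.0 at [ 0.5461 -0.0383  0.0904] yaw -167.1295444065486 d [ 0.      0.0001 -0.0006] rot [-0.1288 -0.0213 -0.0296]
```

View pics/side1.png

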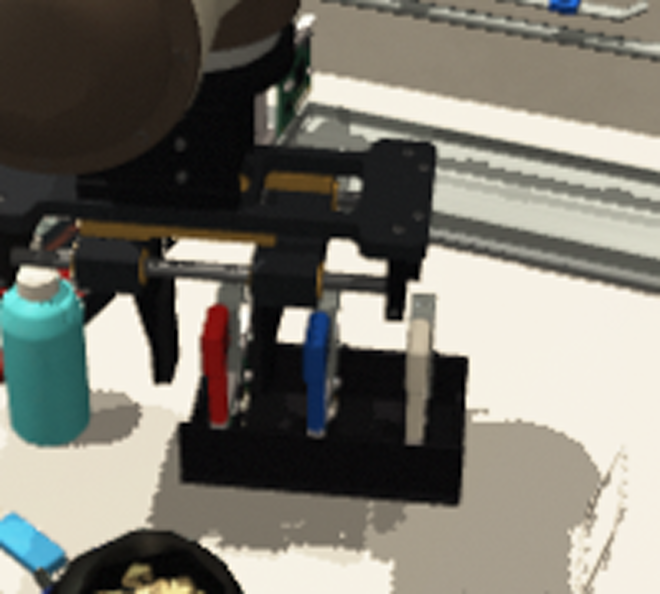

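The crop shows the fingers straddling the red handle: finger tips at about (165,375) and (268,375), red handle at (216,360). The blue and white handles are clear. I check the fingers' depth before closing.

```bash
python3 - <<'E'
from h import *
from station import r, optics, finish_job
np.set_printoptions(precision=4,suppress=True)
c=optics.capture("side");P=cloud(c);X,Y,Z=P[...,0],P[...,1],P[...,2]
k=(c["z_map"]>0)&(abs(X-.546)<.06)&(Y>-.09)&(Y<0.01)&(Z>.08)&(Z<.135)
sub=np.zeros_like(k);sub[250:310,264:305]=1
dark=c["pixels"].max(2)<60
for nm,a,b in(("L",264,276),("R",296,304)):
    s=k&dark;s[:,:a]=0;s[:,b:]=0;q=P[s];print(nm,len(q),np.percentile(q,[2,50,98],axis=0))
print([ (b[2],b[3],b[4]) for b in blobs(c,"red") if abs(b[2][0]-.546)<.03])
E
```

```text
L 184 [[ 0.5621 -0.0406  0.0926]
 [ 0.5651 -0.0244  0.1152]
 [ 0.5701 -0.0203  0.1341]]
R 168 [[ 0.5144 -0.0517  0.0903]
 [ 0.5206 -0.0336  0.1122]
 [ 0.5257 -0.0316  0.134 ]]
[(array([ 0.5426, -0.3208,  0.1542]), array([ 0.5358, -0.3345,  0.1486]), array([ 0.5509, -0.3152,  0.1633])), (array([ 0.5432, -0.031 ,  0.121 ]), array([ 0.3146, -0.0506,  0.1032]), array([0.5499, 0.4794, 0.6056])), (array([ 0.5438, -0.0368,  0.0752]), array([ 0.3146, -0.0393,  0.0607]), array([0.5473, 0.4794, 0.6056]))]
```

Front faces of fingers and handle line up, so I close and lift gently.

Call:
{"api": "pendant", "payload": {
  "ticks": "0 0 0 0 0 0 0 | 0 0 0 0 0 0 0 | 0 0 0 0 0 0 0 | 0 0 0 0 0 0 0 | 0 0 0 0 0 0 0 | 0 0 0 0 0 0 0"
}}

```text
time_s: 3.7
tcp_pos: [0.5452, -0.0384, 0.0892]
ee_rot: [[0.222, -0.975, 0.0], [-0.975, -0.222, 0.0], [-0.0, -0.0, -1.0]]
wrist_force: [0.9, 0.6, 0.0]
gripper_width: 0.112
gripper_force: 30.0
```

Call:
{"api": "pendant", "payload": {
  "ticks": "0 0 0 -0.01 0 0 0 | 0 0 0 -0.025 0 0 0 | 0 0 0 -0.045 0 0 0 | 0 0 0 -0.065 0 0 0 | 0 0 0 -0.085 0 0 0 | 0 0 0 -0.105 0 0 0 | 0 0 0 -0.12 0 0 0 | 0 0 0 -0.135 0 0 0"
}}

```text
time_s: 4.5
tcp_pos: [0.5449, -0.0385, 0.2256]
ee_rot: [[0.222, -0.975, 0.0], [-0.975, -0.222, 0.0], [-0.0, -0.0, -1.0]]
wrist_force: [0.4, -0.8, -0.8]
gripper_width: 0.115
gripper_force: 30.0
```

```bash
python3 goal.py 0.380 -0.206 0.226 179.6
```

```text
4.5 at [ 0.5449 -0.0385  0.2256] yaw -167.16746018363781 d [ 0.1267  0.1979 -0.0006] rot [-0.023   0.0118 13.2325]
```

To row units: 13.2 degrees / 120 = 0.11.

Call:
{"api": "pendant", "payload": {
  "ticks": "0 0.008 0.012 0 0 0 0.0083 | 0 0.025 0.04 0 0 0 0.025 | 0 0.045 0.07 0 0 0 0.0417 | 0 0.065 0.1 0 0 0 0.0583 | 0 0.085 0.13 0 0 0 0.075 | 0 0.105 0.16 0 0 0 0.0917 | 0 0.12 0.187 0 0 0 0.1042 | 0 0.1267 0.198 0 0 0 0.11"
}}

```text
time_s: 5.3
tcp_pos: [0.3768, -0.2071, 0.2236]
ee_rot: [[-0.01, -1.0, -0.002], [-1.0, 0.01, 0.001], [-0.001, 0.002, -1.0]]
wrist_force: [0.4, 0.2, -0.3]
gripper_width: 0.112
gripper_force: 30.0
```

Call:
{"api": "pendant", "payload": {
  "ticks": "0 0 0 0 0 0 0 | 0 0 0 0.02 0 0 0 | 0 0 0 0.04 0 0 0 | 0 0 0 0.06 0 0 0 | 0 0 0 0.079 0 0 0 | 0 0 0 0.079 0 0 0 | 0 0 0 0.079 0 0 0"
}}

```text
time_s: 6.0
tcp_pos: [0.3809, -0.2058, 0.1453]
ee_rot: [[-0.005, -1.0, -0.0], [-1.0, 0.005, -0.0], [0.0, 0.0, -1.0]]
wrist_force: [0.2, -0.0, -0.2]
gripper_width: 0.111
gripper_force: 30.0
```

```bash
python3 goal.py 0.380 -0.206 0.147 179.6; python3 - <<'E'
from h import *
from station import r, optics, finish_job
c=optics.capture("side");pickle.dump(c,open("pics/side2.pkl","wb"))
cv2.imwrite("pics/side2.png",cv2.resize(c["pixels"][150:330,280:500,::-1],(770,594) if 0 else (726,594),interpolation=cv2.INTER_CUBIC))
E
```

```text
6.0 at [ 0.3809 -0.2058  0.1453] yaw 179.70466297914214 d [ 0.0002  0.0009 -0.0017] rot [ 0.0231 -0.0199  0.1047]
```

View pics/side2.png

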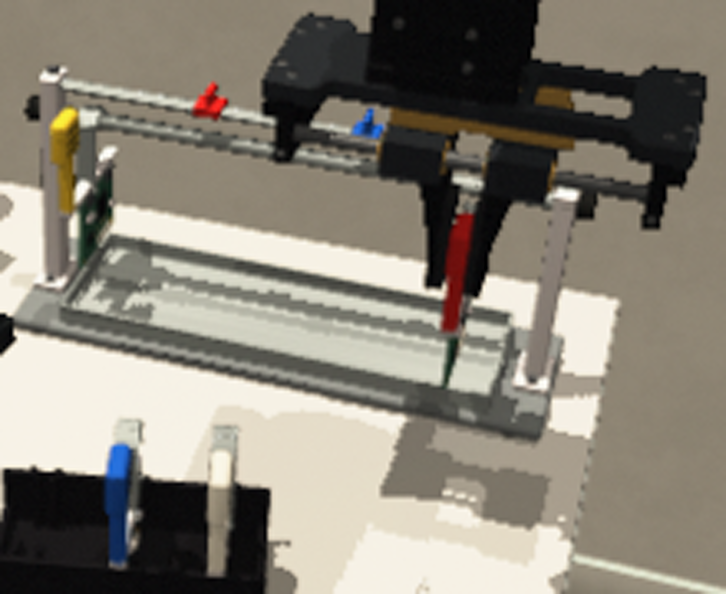

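The hanger hangs upright in front of the gap: red handle at about (458,270), hook top at (465,182), board edge-on below at (450,360). I check the hook's height and y from depth.

```bash
python3 - <<'E'
from h import *
np.set_printoptions(precision=4,suppress=True)
c=pickle.load(open("pics/side2.pkl","rb"));P=cloud(c);X,Y,Z=P[...,0],P[...,1],P[...,2]
k=(c["z_map"]>0)&(abs(X-.38)<.012)&(Y<-.205)&(Y>-.30)&(Z>.05)&(Z<.2)&(c["pixels"].max(2)>75)
q=P[k];print(len(q))
for y in np.arange(-.30,-.2,.005):
    s=q[abs(q[:,1]-y)<.0025]
    if len(s):print(f"{y:.3f}",len(s),s[:,0].min(),s[:,0].max(),s[:,2].min(),s[:,2].max())
for b in blobs(c,"red"):
    if abs(b[2][0]-.38)<.03:print(b[1:])
s=k;h=P[(c["z_map"]>0)&(abs(X-.38)<.008)&(Y>-.2)&(Y<-.19)&(Z>.1)&(Z<.19)];print("front face y vs z",np.polyfit(h[:,2],h[:,1],1) if len(h)>5 else h, h.min(0) if len(h) else 0,h.max(0) if len(h) else 0)
E
```

```text
112
-0.275 4 0.37755291987996825 0.3797160033770249 0.06917175740676795 0.0823081197743254
-0.270 4 0.37699402778366153 0.37866345514721295 0.06680659459011595 0.08608571947573318
-0.265 2 0.3787021988937339 0.3794217996445237 0.06817538359461395 0.09002077887742921
-0.260 1 0.3785933734546921 0.3785933734546921 0.0706591165778655 0.0706591165778655
-0.255 3 0.3781898752095317 0.38585249514834136 0.06510907464728555 0.16164089692131822
-0.250 8 0.37890247931861687 0.3852683718064346 0.06199494085678203 0.16430092795610735
-0.245 10 0.37739844964267966 0.3864699847924589 0.06077178609083045 0.16412948257029275
-0.240 3 0.3753049156696791 0.3771705467618435 0.11264064627303605 0.11461939174919455
-0.235 9 0.3753297445616546 0.3794379641402561 0.09149106605361412 0.11695242970638159
-0.230 13 0.3774155317301978 0.3827308277770804 0.06348914445186671 0.11826489306099092
-0.225 5 0.3780552671860411 0.3823382936612887 0.0723182831136685 0.11665395556390123
-0.220 2 0.37739036222564015 0.3776627363778396 0.11382041156697076 0.11564888688081998
-0.215 4 0.3793110215524168 0.3842168634280398 0.17669722949312383 0.17948614430716375
-0.210 12 0.377385713271033 0.3852347171789652 0.11348637173233628 0.17931124691716083
-0.205 32 0.37736634399177693 0.3858192514708879 0.11544930340423332 0.1792847597895187
(array([417, 215,   6,  17,  57], dtype=int32), array([ 0.3805, -0.1969,  0.1772]), array([ 0.3773, -0.2148,  0.1592]), array([ 0.3845, -0.1923,  0.1795]))
(array([416, 234,   4,   7,  16], dtype=int32), array([ 0.3805, -0.2041,  0.1437]), array([ 0.3784, -0.2056,  0.1362]), array([ 0.3831, -0.1944,  0.1542]))
front face y vs z [-0.0129 -0.1937] [ 0.372  -0.1999  0.1445] [ 0.388  -0.1923  0.1893]
```

Call:
{"api": "pendant", "payload": {
  "ticks": "0 0.01 0 -0.001 0 0 0 | 0 0.025 0 -0.001 0 0 0 | 0 0.04 0 -0.001 0 0 0 | 0 0.055 0 -0.001 0 0 0 | 0 0.066 0 -0.001 0 0 0 | 0 0.0725 0 -0.001 0 0 0 | 0 0.0725 0 -0.001 0 0 0 | 0 0.0725 0 -0.001 0 0 0"
}}

```text
time_s: 6.85
tcp_pos: [0.3797, -0.2784, 0.1462]
ee_rot: [[-0.007, -1.0, 0.0], [-1.0, 0.007, 0.0], [-0.0, -0.0, -1.0]]
wrist_force: [-0.0, 0.2, -1.3]
gripper_width: 0.11
gripper_force: 30.0
```

```bash
python3 goal.py 0.380 -0.2782 0.124 179.6
```

```text
6.85 at [ 0.3797 -0.2784  0.1462] yaw 179.62356406916862 d [-0.0002 -0.0003  0.0222] rot [-0.0023  0.0094  0.0236]
```

Call:
{"api": "pendant", "payload": {
  "ticks": "0 0 0 0.006 0 0 0 | 0 0 0 0.012 0 0 0 | 0 0 0 0.018 0 0 0 | 0 0 0 0.022 0 0 0 | 0 0 0 0.022 0 0 0 | 0 0 0 0.022 0 0 0 | 0 0 0 0.022 0 0 0"
}}

```text
time_s: 7.55
tcp_pos: [0.38, -0.2786, 0.1243]
ee_rot: [[-0.006, -1.0, 0.0], [-1.0, 0.006, -0.0], [0.0, -0.0, -1.0]]
wrist_force: [-0.0, -0.0, -0.1]
gripper_width: 0.113
gripper_force: 30.0
```

```bash
python3 goal.py 0.5434 -0.2782 0.124 179.6; python3 - <<'E'
from h import *
from station import r, optics, finish_job
np.set_printoptions(precision=4,suppress=True)
c=optics.capture("side");P=cloud(c);X,Y,Z=P[...,0],P[...,1],P[...,2]
h=(c["z_map"]>0)&(abs(X-.38)<.009)&(Y<-.30)&(Y>-.345)&(Z>.132)&(Z<.16)
q=P[h];print(len(q),q.min(0),np.median(q,0),q.max(0))
for b in blobs(c,"red",8):
    if abs(b[2][0]-.38)<.03 or abs(b[2][1]+.32)<.02:print(b[1:])
for b in blobs(c,"blue",8):
    if abs(b[2][1]+.32)<.02:print("blue",b[1:])
cv2.imwrite("pics/side3.png",cv2.resize(c["pixels"][150:330,280:500,::-1],(726,594),interpolation=cv2.INTER_CUBIC))
E
```

```text
7.55 at [ 0.38   -0.2786  0.1243] yaw 179.6479490167812 d [-0.0014 -0.1634  0.0004] rot [-0.027  -0.0128  0.0479]
9 [ 0.3804 -0.3259  0.1402] [ 0.3837 -0.3216  0.1412] [ 0.3861 -0.3183  0.1416]
(array([339, 175,  10,  11,  57], dtype=int32), array([ 0.5423, -0.32  ,  0.1537]), array([ 0.5359, -0.3319,  0.148 ]), array([ 0.5504, -0.3153,  0.1651]))
(array([424, 204,   5,  15,  45], dtype=int32), array([ 0.3792, -0.27  ,  0.1565]), array([ 0.3769, -0.2879,  0.141 ]), array([ 0.3836, -0.2646,  0.1585]))
(array([423, 223,   3,   3,   8], dtype=int32), array([ 0.3796, -0.2775,  0.1224]), array([ 0.3778, -0.2783,  0.1199]), array([ 0.3815, -0.2759,  0.1255]))
(array([421, 227,   4,   8,  16], dtype=int32), array([ 0.3797, -0.2777,  0.1069]), array([ 0.3776, -0.2795,  0.1001]), array([ 0.3825, -0.2737,  0.1175]))
blue (array([387, 186,   5,   7,  18], dtype=int32), array([ 0.4557, -0.319 ,  0.1551]), array([ 0.4516, -0.3324,  0.1505]), array([ 0.4593, -0.3135,  0.1632]))
blue (array([392, 188,   4,   4,  13], dtype=int32), array([ 0.4472, -0.3252,  0.1541]), array([ 0.4449, -0.3318,  0.1532]), array([ 0.4504, -0.3169,  0.156 ]))
```

View pics/side3.png

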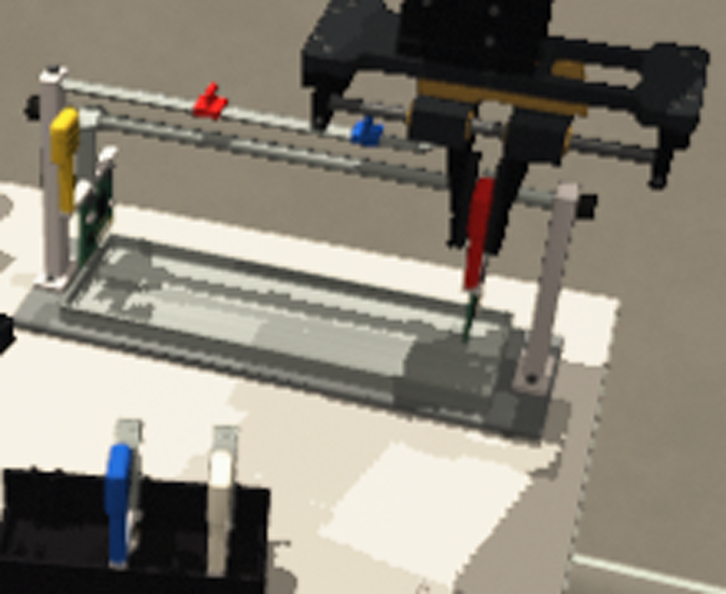

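The picture shows the hook over the rail in the open stretch: red handle at (480,235), board clear of the tray. Measured origin height is about 0.138, mid-window under the keeper. I refine the clip positions, then slide.

```bash
python3 - <<'E'
from h import *
np.set_printoptions(precision=4,suppress=True)
for n in("top","side"):
  c=pickle.load(open(f"pics/{n}0.pkl","rb"));P=cloud(c);hsv=cv2.cvtColor(c["pixels"],cv2.COLOR_RGB2HSV).astype(int)
  for nm,x0,f in(("red",.544,lambda H:(H<10)|(H>170)),("blue",.452,lambda H:(H>100)&(H<130))):
    k=f(hsv[...,0])&(hsv[...,1]>90)&(abs(P[...,0]-x0)<.02)&(abs(P[...,1]+.322)<.02)
    q=P[k];t=q[(q[:,2]<.163)&(q[:,2]>.15)];print(n,nm,len(q),"all",q.min(0),q.max(0),"body x",np.percentile(t[:,0],[0,3,50,97,100]))
E
```

```text
top red 80 all [ 0.5359 -0.3317  0.1518] [ 0.5509 -0.3161  0.1666] body x [0.5359 0.5362 0.542  0.5509 0.5509]
top blue 76 all [ 0.4453 -0.3312  0.151 ] [ 0.46   -0.3163  0.1676] body x [0.4453 0.4454 0.4528 0.4599 0.46  ]
side red 72 all [ 0.5352 -0.3336  0.1474] [ 0.5518 -0.3153  0.1648] body x [0.5352 0.5362 0.5425 0.5513 0.5518]
side blue 65 all [ 0.4449 -0.3304  0.1477] [ 0.4593 -0.3141  0.1641] body x [0.4449 0.445  0.4512 0.4586 0.4593]
```

Call:
{"api": "pendant", "payload": {
  "ticks": "0 0 -0.008 0 0 0 0 | 0 0 -0.024 0 0 0 0 | 0 0 -0.04 0 0 0 0 | 0 0 -0.056 0 0 0 0 | 0 0 -0.064 0 0 0 0 | 0 0 -0.064 0 0 0 0"
}}

```text
time_s: 8.2
tcp_pos: [0.4455, -0.2789, 0.1239]
ee_rot: [[-0.005, -1.0, 0.0], [-1.0, 0.005, -0.0], [0.0, -0.0, -1.0]]
wrist_force: [0.0, -0.3, -0.2]
gripper_width: 0.112
gripper_force: 30.0
```

```bash
python3 goal.py 0.5435 -0.2792 0.1245 179.6
```

```text
8.2 at [ 0.4455 -0.2789  0.1239] yaw 179.69052683351046 d [-0.0002 -0.098  -0.0005] rot [-0.0247 -0.0141  0.0905]
```

Call:
{"api": "pendant", "payload": {
  "ticks": "0 0 -0.012 -0.0005 0 0 0 | 0 0 -0.028 -0.0005 0 0 0 | 0 0 -0.044 -0.0005 0 0 0 | 0 0 -0.06 -0.0005 0 0 0 | 0 0 -0.076 -0.0005 0 0 0 | 0 0 -0.09 -0.0005 0 0 0 | 0 0 -0.098 -0.0005 0 0 0 | 0 0 -0.098 -0.0005 0 0 0"
}}

```text
time_s: 9.0
tcp_pos: [0.5426, -0.2795, 0.1244]
ee_rot: [[-0.006, -1.0, 0.0], [-1.0, 0.006, -0.0], [0.0, -0.0, -1.0]]
wrist_force: [0.4, 0.6, -1.0]
gripper_width: 0.11
gripper_force: 30.0
```

Call:
{"api": "pendant", "payload": {
  "ticks": "0 0 0 0 0 0 0 | 0 0 0 0 0 0 0"
}}

```text
time_s: 9.2
tcp_pos: [0.5411, -0.2795, 0.1247]
ee_rot: [[-0.007, -1.0, -0.001], [-1.0, 0.007, 0.0], [-0.0, 0.001, -1.0]]
wrist_force: [0.2, -0.7, -0.7]
gripper_width: 0.113
gripper_force: 30.0
```

```bash
python3 goal.py 0.5435 -0.2792 0.1205 179.6; python3 - <<'E'
from h import *
from station import r, optics, finish_job
np.set_printoptions(precision=4,suppress=True)
c=optics.capture("side")
for b in blobs(c,"red",8):
    if abs(b[2][1]+.3)<.05 and b[2][0]<.6:print(b[1:])
E
```

```text
9.2 at [ 0.5411 -0.2795  0.1247] yaw 179.61824381311644 d [-0.0003 -0.0024  0.0042] rot [0.0302 0.0151 0.0182]
(array([334, 189,   4,  12,  30], dtype=int32), array([ 0.5412, -0.2694,  0.156 ]), array([ 0.3146, -0.284 ,  0.1459]), array([0.5442, 0.4794, 0.6056]))
(array([335, 206,   3,  14,  23], dtype=int32), array([ 0.5408, -0.278 ,  0.1085]), array([ 0.3146, -0.2803,  0.0972]), array([0.5432, 0.4794, 0.6056]))
```

Call:
{"api": "pendant", "payload": {
  "ticks": "0 0 -0.0022 0.001 0 0 0 | 0 0 -0.0022 0.002 0 0 0 | 0 0 -0.0022 0.003 0 0 0 | 0 0 -0.0022 0.0035 0 0 0 | 0 0 -0.0022 0.0035 0 0 0 | 0 0 -0.0022 0.0035 0 0 0"
}}

```text
time_s: 9.85
tcp_pos: [0.544, -0.2795, 0.1211]
ee_rot: [[-0.006, -1.0, -0.0], [-1.0, 0.006, 0.0], [-0.0, 0.0, -1.0]]
wrist_force: [-1.0, 0.0, -0.6]
gripper_width: 0.108
gripper_force: 30.0
```

Call:
{"api": "pendant", "payload": {
  "ticks": "0.2 0 0 0 0 0 0 | 0.3 0 0 0 0 0 0 | 0.45 0 0 0 0 0 0 | 0.45 0 0 0 0 0 0 | 0.45 0 0 0 0 0 0 | 0.45 0 0 0 0 0 0"
}}

```text
time_s: 10.45
tcp_pos: [0.544, -0.2796, 0.1212]
ee_rot: [[-0.006, -1.0, 0.0], [-1.0, 0.006, -0.0], [0.0, -0.0, -1.0]]
wrist_force: [-0.3, 0.6, 0.4]
gripper_width: 0.443
gripper_force: 0.0
```

```bash
python3 - <<'E'
from h import *
from station import r, optics, finish_job
np.set_printoptions(precision=4,suppress=True)
c=optics.capture("side")
for b in blobs(c,"red",8):
    if abs(b[2][1]+.3)<.05 and b[2][0]<.6:print(b[1:])
E
```

```text
(array([339, 179,   4,   5,  14], dtype=int32), array([ 0.5462, -0.3182,  0.1539]), array([ 0.5429, -0.3306,  0.1526]), array([ 0.5496, -0.3152,  0.1604]))
(array([333, 190,   7,  15,  45], dtype=int32), array([ 0.5431, -0.2721,  0.1524]), array([ 0.54  , -0.2908,  0.1341]), array([ 0.5479, -0.2665,  0.1545]))
(array([334, 207,   3,  14,  27], dtype=int32), array([ 0.5426, -0.2785,  0.106 ]), array([ 0.3146, -0.2813,  0.0939]), array([0.5454, 0.4794, 0.6056]))
```

Call:
{"api": "pendant", "payload": {
  "ticks": "0.45 0 0 -0.02 0 0 0 | 0.45 0 0 -0.04 0 0 0 | 0.43 0 0 -0.08 0 0 0 | 0.42 0 0 -0.11 0 0 0 | 0.42 0 0 -0.12 0 0 0"
}}

```text
time_s: 11.0
tcp_pos: [0.5456, -0.2802, 0.2454]
ee_rot: [[-0.006, -1.0, 0.007], [-1.0, 0.006, -0.003], [0.003, -0.007, -1.0]]
wrist_force: [0.8, -0.3, -0.2]
gripper_width: 0.424
gripper_force: 0.0
```

```bash
python3 goal.py 0.501 -0.0476 0.2 192.9;python3 - <<'E'
from h import *
from station import r, optics, finish_job
np.set_printoptions(precision=4,suppress=True)
for n in("side","top"):
  c=optics.capture(n)
  for k in("blue","red"):
    for b in blobs(c,k,8):
      if b[2][1]<-.0 and b[2][0]<.6:print(n,k,b[1:])
E
```

```text
11.0 at [ 0.5456 -0.2802  0.2454] yaw 179.67182160667758 d [-0.2325  0.0462  0.0444] rot [ -0.3751  -0.1972 -13.2286]
side blue (array([387, 187,   9,   5,  26], dtype=int32), array([ 0.4503, -0.3212,  0.1542]), array([ 0.4449, -0.3302,  0.1514]), array([ 0.4588, -0.3162,  0.156 ]))
side blue (array([312, 285,   8,  20,  81], dtype=int32), array([ 0.4998, -0.0452,  0.1215]), array([ 0.4945, -0.083 ,  0.099 ]), array([ 0.5067, -0.0365,  0.1243]))
side red (array([339, 176,   9,   9,  39], dtype=int32), array([ 0.5426, -0.3197,  0.1542]), array([ 0.5361, -0.3309,  0.1513]), array([ 0.5497, -0.3157,  0.1645]))
side red (array([333, 190,   7,  31, 101], dtype=int32), array([ 0.5435, -0.2774,  0.1369]), array([ 0.5398, -0.2916,  0.0929]), array([ 0.5477, -0.2665,  0.1551]))
```

Units first: turns go in shares of 120 degrees. So -13.2 degrees / 120 = -0.11.

Call:
{"api": "pendant", "payload": {
  "ticks": "0.42 -0.03 0.006 0.005 0 0 -0.0167 | 0.42 -0.07 0.014 0.01 0 0 -0.0333 | 0.42 -0.11 0.022 0.02 0 0 -0.05 | 0.42 -0.15 0.03 0.03 0 0 -0.0667 | 0.42 -0.19 0.038 0.04 0 0 -0.0917 | 0.42 -0.225 0.046 0.045 0 0 -0.11 | 0.42 -0.2325 0.046 0.045 0 0 -0.11 | 0.42 -0.2325 0.046 0.045 0 0 -0.11"
}}

```text
time_s: 11.9
tcp_pos: [0.4986, -0.0458, 0.1948]
ee_rot: [[0.224, -0.975, -0.003], [-0.975, -0.224, -0.0], [-0.0, 0.003, -1.0]]
wrist_force: [0.0, -0.5, 0.7]
gripper_width: 0.416
gripper_force: 0.0
```

Call:
{"api": "pendant", "payload": {
  "ticks": "0.42 0 0 0.02 0 0 0 | 0.42 0 0 0.045 0 0 0 | 0.42 0 0 0.06 0 0 0 | 0.42 0 0 0.06 0 0 0 | 0.42 0 0 0.06 0 0 0 | 0.42 0 0 0.06 0 0 0"
}}

```text
time_s: 12.5
tcp_pos: [0.5003, -0.0472, 0.137]
ee_rot: [[0.222, -0.975, 0.002], [-0.975, -0.222, 0.0], [0.0, -0.002, -1.0]]
wrist_force: [-0.6, 0.0, 0.1]
gripper_width: 0.419
gripper_force: 0.0
```

```bash
python3 goal.py 0.5012 -0.048 0.090 192.9
```

```text
12.5 at [ 0.5003 -0.0472  0.137 ] yaw -167.2008868098609 d [ 0.001  -0.0006  0.047 ] rot [-0.0961 -0.0185 -0.1009]
```

Call:
{"api": "pendant", "payload": {
  "ticks": "0.42 0.001 -0.0006 0.015 0 0 0 | 0.42 0.001 -0.0006 0.035 0 0 0 | 0.42 0.001 -0.0006 0.047 0 0 0 | 0.42 0.001 -0.0006 0.047 0 0 0 | 0.42 0.001 -0.0006 0.047 0 0 0 | 0.42 0.001 -0.0006 0.047 0 0 0"
}}

```text
time_s: 13.1
tcp_pos: [0.5012, -0.0475, 0.0904]
ee_rot: [[0.222, -0.975, 0.003], [-0.975, -0.222, 0.0], [0.0, -0.003, -1.0]]
wrist_force: [0.5, 0.7, 0.9]
gripper_width: 0.422
gripper_force: 0.0
```

```bash
python3 goal.py 0.5012 -0.048 0.090 192.9;python3 - <<'E'
from h import *
from station import r, optics, finish_job
np.set_printoptions(precision=4,suppress=True)
c=optics.capture("side");cv2.imwrite("pics/side4.png",cv2.resize(c["pixels"][190:370,220:420,::-1],(660,594),interpolation=cv2.INTER_CUBIC))
E
```

```text
13.1 at [ 0.5012 -0.0475  0.0904] yaw -167.14815846807122 d [0.0005 0.0001 0.0004] rot [-0.1467 -0.0148 -0.0482]
```

View pics/side4.png

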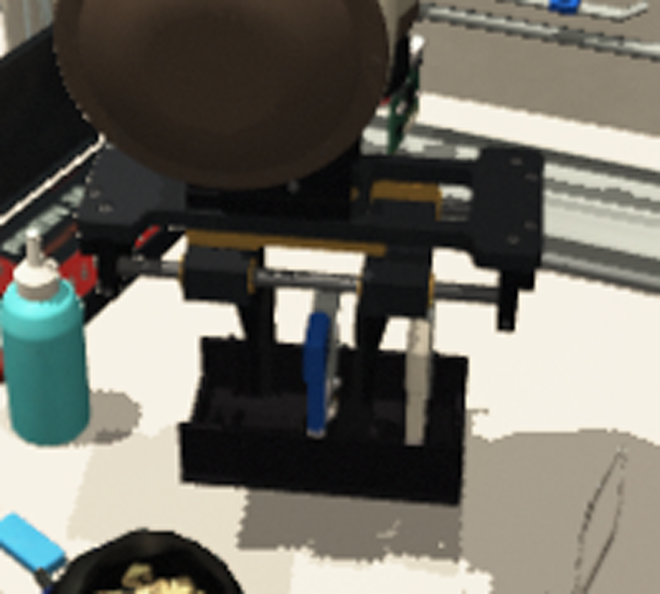

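The fingers straddle the blue handle (318,370), clear of white (418,380), and the bottle has not moved. I close and lift.

Call:
{"api": "pendant", "payload": {
  "ticks": "0 0 0 0 0 0 0 | 0 0 0 0 0 0 0 | 0 0 0 0 0 0 0 | 0 0 0 0 0 0 0 | 0 0 0 0 0 0 0 | 0 0 0 0 0 0 0"
}}

```text
time_s: 13.75
tcp_pos: [0.5004, -0.0476, 0.0892]
ee_rot: [[0.222, -0.975, 0.0], [-0.975, -0.222, 0.0], [0.0, -0.0, -1.0]]
wrist_force: [-0.2, -0.1, 0.8]
gripper_width: 0.115
gripper_force: 30.0
```

Call:
{"api": "pendant", "payload": {
  "ticks": "0 0 0 -0.01 0 0 0 | 0 0 0 -0.025 0 0 0 | 0 0 0 -0.045 0 0 0 | 0 0 0 -0.065 0 0 0 | 0 0 0 -0.085 0 0 0 | 0 0 0 -0.105 0 0 0 | 0 0 0 -0.125 0 0 0 | 0 0 0 -0.145 0 0 0"
}}

```text
time_s: 14.55
tcp_pos: [0.4998, -0.0476, 0.2354]
ee_rot: [[0.222, -0.975, -0.0], [-0.975, -0.222, 0.0], [-0.0, 0.0, -1.0]]
wrist_force: [-0.0, -1.0, -1.1]
gripper_width: 0.112
gripper_force: 30.0
```

Call:
{"api": "pendant", "payload": {
  "ticks": "0 0 0 -0.002 0 0 0 | 0 0 0 -0.002 0 0 0 | 0 0 0 -0.002 0 0 0"
}}

```text
time_s: 14.85
tcp_pos: [0.4993, -0.0476, 0.235]
ee_rot: [[0.222, -0.975, -0.002], [-0.975, -0.222, 0.0], [-0.001, 0.002, -1.0]]
wrist_force: [-0.1, 0.4, -2.1]
gripper_width: 0.114
gripper_force: 30.0
```

```bash
python3 goal.py 0.380 -0.206 0.236 179.6
```

```text
14.85 at [ 0.4993 -0.0476  0.235 ] yaw -167.17441939222581 d [ 0.128   0.1515 -0.0007] rot [ 0.1414  0.0203 13.2255]
```

To row units: 13.2 degrees / 120 = 0.11.

Call:
{"api": "pendant", "payload": {
  "ticks": "0 0.008 0.01 0 0 0 0.0083 | 0 0.025 0.03 0 0 0 0.025 | 0 0.045 0.054 0 0 0 0.0417 | 0 0.065 0.077 0 0 0 0.0583 | 0 0.085 0.1 0 0 0 0.075 | 0 0.105 0.124 0 0 0 0.0917 | 0 0.12 0.142 0 0 0 0.1042 | 0 0.128 0.1515 0 0 0 0.11"
}}

```text
time_s: 15.65
tcp_pos: [0.3788, -0.2072, 0.2355]
ee_rot: [[-0.009, -1.0, -0.002], [-1.0, 0.009, 0.0], [-0.0, 0.002, -1.0]]
wrist_force: [0.1, 0.5, -1.9]
gripper_width: 0.11
gripper_force: 30.0
```

Call:
{"api": "pendant", "payload": {
  "ticks": "0 0 0 0 0 0 0 | 0 0 0 0.02 0 0 0 | 0 0 0 0.04 0 0 0 | 0 0 0 0.06 0 0 0 | 0 0 0 0.08 0 0 0 | 0 0 0 0.088 0 0 0 | 0 0 0 0.088 0 0 0 | 0 0 0 0.088 0 0 0"
}}

```text
time_s: 16.45
tcp_pos: [0.3818, -0.2061, 0.1488]
ee_rot: [[-0.005, -1.0, 0.001], [-1.0, 0.005, -0.001], [0.001, -0.001, -1.0]]
wrist_force: [0.7, 0.1, -1.7]
gripper_width: 0.11
gripper_force: 30.0
```

```bash
python3 goal.py 0.380 -0.206 0.146 179.6; python3 - <<'E'
from h import *
from station import r, optics, finish_job
np.set_printoptions(precision=4,suppress=True)
c=optics.capture("side");P=cloud(c);X,Y,Z=P[...,0],P[...,1],P[...,2]
k=(c["z_map"]>0)&(abs(X-.38)<.012)&(Y<-.235)&(Y>-.26)&(Z>.13)&(Z<.18)&(c["pixels"].max(2)>75)
q=P[k];print("hook",len(q),q.min(0),q.max(0))
for n in("blue","red"):
  for b in blobs(c,n,8):
    if b[2][1]<-.15 and b[2][0]<.6:print(n,b[1:])
E
```

```text
16.45 at [ 0.3818 -0.2061  0.1488] yaw 179.6913156359314 d [-0.0001  0.0018  0.0028] rot [-0.059  -0.0325  0.0913]
hook 12 [ 0.3826 -0.2551  0.1643] [ 0.3879 -0.2465  0.1667]
blue (array([388, 183,   5,   6,  14], dtype=int32), array([ 0.4529, -0.325 ,  0.1616]), array([ 0.4508, -0.33  ,  0.1543]), array([ 0.4583, -0.3171,  0.1637]))
blue (array([418, 213,   4,   7,  22], dtype=int32), array([ 0.3817, -0.2033,  0.1824]), array([ 0.3791, -0.2148,  0.1812]), array([ 0.3844, -0.1964,  0.1833]))
red (array([339, 175,  10,  11,  58], dtype=int32), array([ 0.5426, -0.3203,  0.1538]), array([ 0.5358, -0.3333,  0.1491]), array([ 0.5512, -0.3165,  0.1641]))
red (array([333, 189,   7,  32, 118], dtype=int32), array([ 0.5431, -0.2779,  0.1383]), array([ 0.5393, -0.3235,  0.0935]), array([ 0.5562, -0.2664,  0.1554]))
```

Call:
{"api": "pendant", "payload": {
  "ticks": "0 0 0.0015 0.0025 0 0 0 | 0 0.02 0.0015 0.0025 0 0 0 | 0 0.04 0.0015 0.0025 0 0 0 | 0 0.055 0.0015 0.0025 0 0 0 | 0 0.066 0.0015 0.0025 0 0 0 | 0 0.0725 0.0015 0.0025 0 0 0 | 0 0.0725 0.0015 0.0025 0 0 0 | 0 0.0725 0.0015 0.0025 0 0 0"
}}

```text
time_s: 17.3
tcp_pos: [0.3789, -0.2783, 0.1457]
ee_rot: [[-0.006, -1.0, -0.0], [-1.0, 0.006, 0.0], [-0.0, 0.0, -1.0]]
wrist_force: [0.2, 0.5, -1.4]
gripper_width: 0.114
gripper_force: 30.0
```

```bash
python3 goal.py 0.380 -0.2782 0.124 179.6
```

```text
17.3 at [ 0.3789 -0.2783  0.1457] yaw 179.63365604498716 d [-0.0001 -0.0011  0.0217] rot [0.0015 0.0118 0.0337]
```

Call:
{"api": "pendant", "payload": {
  "ticks": "0 0 0 0.006 0 0 0 | 0 0 0 0.012 0 0 0 | 0 0 0 0.018 0 0 0 | 0 0 0 0.0215 0 0 0 | 0 0 0 0.0215 0 0 0 | 0 0 0 0.0215 0 0 0 | 0 0 0 0.0215 0 0 0"
}}

```text
time_s: 18.0
tcp_pos: [0.3793, -0.2786, 0.1244]
ee_rot: [[-0.006, -1.0, 0.0], [-1.0, 0.006, -0.0], [0.0, -0.0, -1.0]]
wrist_force: [-0.5, 0.0, 0.1]
gripper_width: 0.116
gripper_force: 30.0
```

```bash
python3 goal.py 0.4524 -0.2787 0.124 179.6; python3 - <<'E'
from h import *
from station import r, optics, finish_job
np.set_printoptions(precision=4,suppress=True)
c=optics.capture("side");P=cloud(c);X,Y,Z=P[...,0],P[...,1],P[...,2]
h=(c["z_map"]>0)&(abs(X-.38)<.009)&(Y<-.30)&(Y>-.345)&(Z>.137)&(Z<.16)
q=P[h];print(len(q),q.min(0),np.median(q,0),q.max(0))
for b in blobs(c,"blue",8):
    if b[2][1]<-.15 and b[2][0]<.6:print(b[1:])
E
```

```text
18.0 at [ 0.3793 -0.2786  0.1244] yaw 179.64930739175918 d [-0.0004 -0.0731  0.0004] rot [-0.0278 -0.0131  0.0493]
10 [ 0.3805 -0.3277  0.1399] [ 0.3829 -0.3228  0.141 ] [ 0.3854 -0.3186  0.1419]
(array([387, 186,   5,   7,  19], dtype=int32), array([ 0.4556, -0.318 ,  0.1545]), array([ 0.4519, -0.331 ,  0.1514]), array([ 0.4587, -0.3145,  0.1622]))
(array([392, 188,   4,   4,  13], dtype=int32), array([ 0.4478, -0.323 ,  0.1543]), array([ 0.4448, -0.3289,  0.1528]), array([ 0.4509, -0.3176,  0.1557]))
(array([425, 204,   5,   7,  19], dtype=int32), array([ 0.379 , -0.2773,  0.1575]), array([ 0.3146, -0.2896,  0.1563]), array([0.3818, 0.4794, 0.6056]))
```

Call:
{"api": "pendant", "payload": {
  "ticks": "0 0 -0.008 0 0 0 0 | 0 0 -0.024 0 0 0 0 | 0 0 -0.04 0 0 0 0 | 0 0 -0.056 0 0 0 0 | 0 0 -0.067 0 0 0 0 | 0 0 -0.073 0 0 0 0 | 0 0 -0.073 0 0 0 0 | 0 0 -0.073 0 0 0 0"
}}

```text
time_s: 18.85
tcp_pos: [0.4516, -0.2788, 0.1239]
ee_rot: [[-0.006, -1.0, -0.001], [-1.0, 0.006, 0.0], [-0.0, 0.001, -1.0]]
wrist_force: [-0.9, 0.9, -1.2]
gripper_width: 0.111
gripper_force: 30.0
```

Call:
{"api": "pendant", "payload": {
  "ticks": "0 0 0 0 0 0 0 | 0 0 0 0 0 0 0"
}}

```text
time_s: 19.05
tcp_pos: [0.4516, -0.279, 0.1243]
ee_rot: [[-0.007, -1.0, -0.0], [-1.0, 0.007, 0.0], [-0.0, 0.0, -1.0]]
wrist_force: [-0.2, 0.5, -0.7]
gripper_width: 0.113
gripper_force: 30.0
```

```bash
python3 goal.py 0.4524 -0.2787 0.1205 179.6
```

```text
19.05 at [ 0.4516 -0.279   0.1243] yaw 179.62539731943275 d [-0.0003 -0.0008  0.0038] rot [0.0055 0.0015 0.0254]
```

Call:
{"api": "pendant", "payload": {
  "ticks": "0 0 -0.0008 0.001 0 0 0 | 0 0 -0.0008 0.002 0 0 0 | 0 0 -0.0008 0.003 0 0 0 | 0 0 -0.0008 0.0035 0 0 0 | 0 0 -0.0008 0.0035 0 0 0 | 0 0 -0.0008 0.0035 0 0 0"
}}

```text
time_s: 19.65
tcp_pos: [0.4529, -0.279, 0.1206]
ee_rot: [[-0.006, -1.0, -0.0], [-1.0, 0.006, -0.0], [0.0, 0.0, -1.0]]
wrist_force: [0.9, 0.1, -0.7]
gripper_width: 0.11
gripper_force: 30.0
```

Call:
{"api": "pendant", "payload": {
  "ticks": "0.2 0 0 0 0 0 0 | 0.3 0 0 0 0 0 0 | 0.45 0 0 0 0 0 0 | 0.45 0 0 0 0 0 0 | 0.45 0 0 0 0 0 0 | 0.45 0 0 0 0 0 0"
}}

```text
time_s: 20.25
tcp_pos: [0.4529, -0.279, 0.1207]
ee_rot: [[-0.006, -1.0, 0.0], [-1.0, 0.006, -0.0], [0.0, -0.0, -1.0]]
wrist_force: [1.2, 0.3, -0.6]
gripper_width: 0.442
gripper_force: 0.0
```

Call:
{"api": "pendant", "payload": {
  "ticks": "0.45 0 0 -0.02 0 0 0 | 0.45 0 0 -0.04 0 0 0 | 0.45 0 0 -0.08 0 0 0 | 0.45 0 0 -0.12 0 0 0 | 0.45 -0.04 0.02 -0.13 0 0 0 | 0.45 -0.08 0.04 -0.13 0 0 0 | 0.45 -0.12 0.06 -0.13 0 0 0 | 0.45 -0.16 0.08 -0.13 0 0 0"
}}

```text
time_s: 21.05
tcp_pos: [0.3728, -0.1175, 0.2507]
ee_rot: [[-0.007, -1.0, 0.001], [-1.0, 0.007, 0.0], [-0.0, -0.001, -1.0]]
wrist_force: [1.1, 0.3, 0.3]
gripper_width: 0.449
gripper_force: 0.0
```

Call:
{"api": "pendant", "payload": {
  "ticks": "0.45 0 0 0 0 0 0 | 0.45 0 0 0 0 0 0 | 0.45 0 0 0 0 0 0"
}}

```text
time_s: 21.35
tcp_pos: [0.3743, -0.1188, 0.2508]
ee_rot: [[-0.007, -1.0, 0.001], [-1.0, 0.007, -0.0], [0.0, -0.001, -1.0]]
wrist_force: [-0.1, 0.1, 0.1]
gripper_width: 0.451
gripper_force: 0.0
```

```bash
python3 - <<'E'
from h import *
from station import r, optics, finish_job
np.set_printoptions(precision=4,suppress=True)
c=optics.capture("side");t=optics.capture("top")
for nm,c2 in(("side",c),("top",t)):
  for k in("blue","red"):
    for b in blobs(c2,k,8):
      if b[2][1]<-.15 and b[2][0]<.6:print(nm,k,b[1:])
a=cv2.resize(c["pixels"][150:330,270:450,::-1],(500,500),interpolation=cv2.INTER_CUBIC);b=cv2.resize(t["pixels"][165:365,370:470,::-1],(250,500),interpolation=cv2.INTER_CUBIC)
cv2.imwrite("pics/end.png",np.hstack([a,b]))
E
```

```text
side blue (array([387, 183,   9,  10,  50], dtype=int32), array([ 0.4519, -0.3201,  0.1543]), array([ 0.4445, -0.3307,  0.1489]), array([ 0.4583, -0.3161,  0.1633]))
side blue (array([382, 199,   7,  16,  55], dtype=int32), array([ 0.453 , -0.2729,  0.1516]), array([ 0.4485, -0.2913,  0.1329]), array([ 0.4567, -0.2662,  0.1536]))
side bl
[... 772 characters left out ...]
1506]), array([ 0.4675, -0.1619,  1.1232]))
top blue (array([417, 286,   7,   2,  14], dtype=int32), array([ 0.448 , -0.323 ,  0.1554]), array([ 0.447 , -0.3288,  0.1533]), array([ 0.4491, -0.3179,  0.1572]))
top red (array([414, 231,   8,   4,  23], dtype=int32), array([ 0.5469, -0.3222,  0.1572]), array([ 0.5427, -0.3298,  0.1517]), array([ 0.5492, -0.3165,  0.1653]))
top red (array([388, 233,  12,   4,  45], dtype=int32), array([ 0.5446, -0.2798,  0.1548]), array([ 0.5409, -0.2896,  0.1512]), array([ 0.547 , -0.2691,  0.1582]))
top red (array([415, 236,   7,   2,  10], dtype=int32), array([ 0.5387, -0.3236,  0.156 ]), array([ 0.5378, -0.3291,  0.1549]), array([ 0.5398, -0.3179,  0.1588]))
```

View pics/end.png

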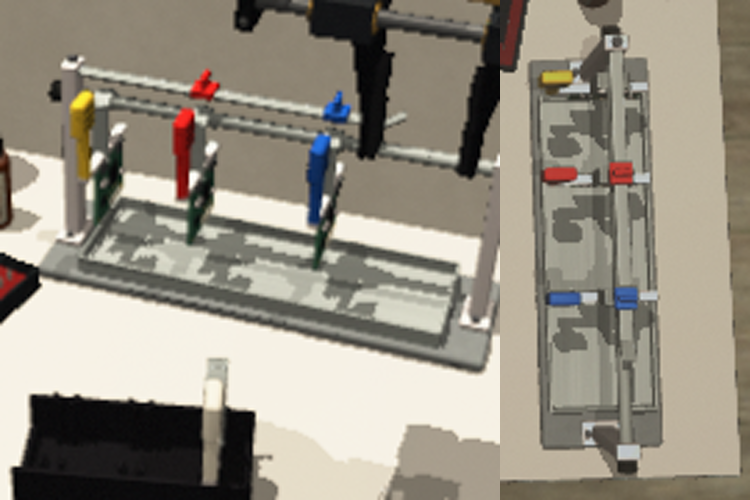

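Both hangers hang plumb with their hooks under their own clips: handles at (183,150) and (318,180) on the left, crossbars through the clips at (621,173) and (627,297) on the right. White is in the rack, yellow has not moved, and the gripper is clear. I hand in.

```bash
python3 -c "
from station import r, optics, finish_job;print(finish_job())"
```

```text
the job is handed in; nothing more can be done
None
```

I handed the job in at about 21.5 s of the 69 s allowed: the red and blue hangers hang free on the rail, each handle within about 1 mm of its own clip along the rail in the last pictures, with white and yellow left in place; the hand-in returned no verdict.

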